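# Tip the orange carton into the scan frame and trigger the reader

## Task

Lay the standing carton with the orange label band down for the barcode reader: push it over with the fingers, high up near its top, so that it comes down flat on a broad face inside the yellow taped frame; it must only be pushed, not pinched, picked up or carried. When it lies still, press the red trigger button fully down and let it come back up. Leave the other two cartons standing and everything else where it is.

Things in the scene. Friction and masses are not known exactly. Their poses are not given: they have to be found in the camera images.
- carton_orange: White carton with orange bands on both label faces, foot and top; 55 x 40 x 130 mm (own x, y, z), 0.25 to 0.5 kg. Origin: centre of its foot, z to its top. It starts upright in a row of three (90 mm apart, 30 mm gaps, order varies) at the frame's right (-y) end, its foot on or at the tape; the 55 mm wide barcode faces (normal own y) look along the station's y, within 0.1 rad.
- carton_orange_center (a point): Middle of the orange carton, 65 mm above its foot. Pushed towards the station's +y within 25 mm of its top, in the middle of the face, it tilts about its lower +y edge without sliding (0.3 to 1.5 N), falls by itself once tilted past about 17 degrees (top pushed 40 mm), and then lies inside the frame.
- station: Yellow taped frame and barcode reader, one fixed piece. Origin: centre of the frame on the table; z up, y from the row of cartons to the red trigger (to the robot's left), x away from the robot, all within 0.25 rad. The frame is flat 18 mm tape, 300 mm (x) by 230 mm (y) over its outer edges; a carton is inside if it does not stick out past the outer edge.
- reader_head (a point): Centre of the reader's light grey head (85 x 62 x 46 mm, tilted), 212 mm above the table at station (222, 135) mm, outside the frame's +x side. It hangs on a 22 mm thick, 230 mm high column at station (270, 185) mm on a 16 mm high base 110 x 130 mm centred at (250, 180) mm. Nothing reaches over the frame.
- trigger (a joint): The red trigger button's travel: 0 up, 0.006 m fully down; a spring returns it, fully down takes 5 N.
- trigger_top (a point): Centre of the top of the red round trigger button (38 mm across, pressed straight down) in a grey trigger box (74 x 74 mm, 30 mm high) that is part of the station, at (-10, 195) mm, beyond the frame's +y side. It moves with the button.
- carton_blue: Bystander, must stay standing: white carton 55 x 40 x 130 mm like the orange one, in the same row, but with dark blue bands. Origin: centre of its foot.
- carton_teal: Bystander, must stay standing: white carton 55 x 40 x 130 mm like the orange one, in the same row, but with teal green bands. Origin: centre of its foot.
- flange: Bystander: steel pipe flange, 100 mm across, 45 mm high. Origin: centre of its underside.
- parts_box: Bystander: open cardboard box with bearings, 160 x 110 x 70 mm. Origin: centre of its underside.
- cutter: Bystander: orange safety knife lying flat, 145 x 26 x 20 mm. Origin: centre of its underside.
- tape_roll: Bystander: roll of brown packing tape, 96 mm across, 48 mm high. Origin: centre of its underside.
There are look-alikes about, which are no part of the job. Leave any pink look-alike of the carton_orange alone.

How it is judged:
By the outcome, as a careful person would: the job done as asked, in the order asked, and still so for the second after the job is handed in, with the robot touching nothing.
It also fails if it takes over 40 s, if anything falls off the work surface, if the arm or the gripper's body presses on something with over 40 N, if the wrist force passes 120 N, or if a joint passes its speed limit or range.

## Robot

A 7-joint arm with a two-finger parallel gripper is mounted at the origin on the work surface. World frame = base frame: x ahead of the robot, y to its left, z up, the work surface at z = 0. Lengths are in mm, angles in rad, forces in N, time in s.
With the tool pointing down it reaches from about 425 to 950 mm from the base axis. Payload 4.7 kg.
Tool frame: the origin (TCP) lies midway between the tips of the shut fingers; the grasp point (between the pads) lies 19 mm behind it; z points along the fingers, x is the direction in which the jaws open and shut, and the axes are right-handed (so a half turn about z gives the same grasp; the last joint's range is limited). The gripper opens to 85 mm and grips with 20 to 120 N. Pads are 22 mm wide; open, the fingers measure 114 mm over their backs; the gripper's body (76 mm by 85 mm) begins 54 mm behind the grasp point. The pads swing forward as they close: fully open they stand 13 mm farther back than shut.
Start: joints at [-1.132, 0.469, -0.049, 1.532, 0.024, 1.141, -0.082], TCP at [304.338, 602.517, 231.335] pointing down, gripper open.
Joint ranges: [-2.59, 2.59], [-0.33, 1.99], [-1.39, 1.29], [0.1, 2.45], [-1.04, 4.18], [0.21, 1.99], [-2.66, 2.66]. Speed limits (rad/s): [2.57, 2.57, 3.14, 3.14, 3.14, 3.14, 3.14].

## Interface

Orientations are given as a 3x3 rotation matrix whose columns are the frame's x, y, z axes.
In Python, from bench import movep, move_linear, move_j, ungrasp, close_gripper, pause, ik, snapshot, camera_model, IKError, close_job, current_clock, current_joint_pos, current_dq, current_joint_efforts, current_ee_pos, current_eef_rot, current_ft_force, current_torque, current_gripper_width gives the robot as it stands. Calls block until the motion is done:
- movep(position, orientation): joint-space move of the TCP to a pose.
- move_linear(position, attitude=None, speed=150): straight line of the TCP; attitude=None keeps the orientation; speed is the mean speed in mm/s.
- move_j(angles): joint-space move.
- ungrasp() and close_gripper(force=None): open the fingers fully, or close them until they stop; force is the grip in N (None keeps the last).
- pause(seconds).
- ik(position, orientation): joint angles nearest the present ones, or None.
- snapshot(name): name is "scene" or "top" or "wrist"; returns the picture (400x640x3 uint8, red, green, blue); there is no depth.
- camera_model(name): a dict with "camera_matrix" (3x3 intrinsics, pixels), "world_from_camera" (4x4, takes a point from camera to world coordinates). Camera axes: x right, y up, looking along -z (the intrinsics and any distortion apply to the point x, -y, -z); pixel columns grow to the right and rows downward; lengths in mm; the calibration is good to about 2 mm. A picture is of the moment at which its call begins: read the wrist's pose just before it. camera_model takes no time and is no camera call; for the wrist camera it gives the pose at the moment of the call.
A pose or a line that the arm cannot do raises IKError and nothing moves.
- close_job(): hands the job in, once; it reports no verdict.
Readings, each from a call of its own:
- current_clock(): time.
- current_joint_pos(): joint angles.
- current_dq(): joint speeds.
- current_joint_efforts(): joint torques, N m.
- current_ee_pos(): TCP position.
- current_eef_rot(): TCP orientation.
- current_ft_force(): force on the tool from outside, world axes, zero at the start.
- current_torque(): the same for the moment, N m.
- current_gripper_width(): finger opening in mm.
Only numpy, scipy, OpenCV 4.12 (cv2) and the standard library are available. Lean on these libraries where they do the work, as an engineer would, in place of code of your own. Each camera call takes 0.05 s, during which the arm holds its last target. There are 200 camera calls.

## Working session

There is one attempt and no reset: what is moved stays moved. The work goes in short steps, each a Python script; the robot and the scene stay as the last script left them, time stands still between calls to the robot, and variables do not carry over. Pictures are saved under pics/ and viewed, about 8 in all and at most 12, crops included, and the job is handed in when it is done.

```bash
mkdir -p pics; ls
python3 - <<'E'
from bench import *
import cv2,numpy as np
for n in("scene","top"):
    cv2.imwrite(f"pics/{n}0.png",snapshot(n)[:,:,::-1])
    m=camera_model(n);print(n,{k:np.round(v,3).tolist() if not isinstance(v,str) else v for k,v in m.items()})
print(current_clock())
E
```

```text
pics
scene {'camera_matrix': [[427.78, 0.0, 326.596], [0.0, 427.78, 195.589], [0.0, 0.0, 1.0]], 'world_from_camera': [[0.006, -0.715, 0.699, 1583.779], [1.0, -0.01, -0.019, -33.757], [0.021, 0.699, 0.715, 1129.291], [0.0, 0.0, 0.0, 1.0]]}
top {'camera_matrix': [[393.348, 0.0, 320.115], [0.0, 393.348, 192.192], [0.0, 0.0, 1.0]], 'world_from_camera': [[0.026, 0.985, -0.173, 387.788], [-1.0, 0.026, -0.001, 18.834], [0.004, 0.173, 0.985, 1409.833], [0.0, 0.0, 0.0, 1.0]]}
0.1
```

View pics/scene0.png

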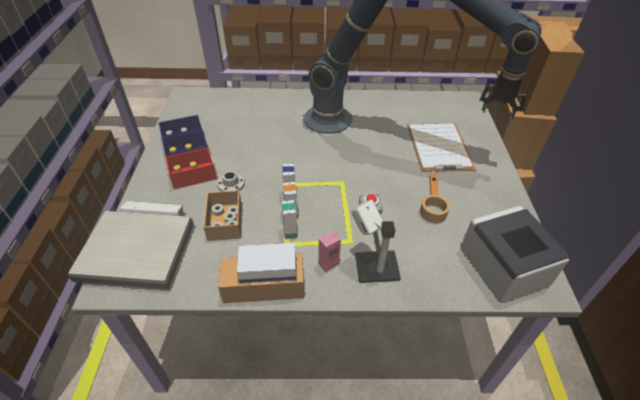

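View pics/top0.png

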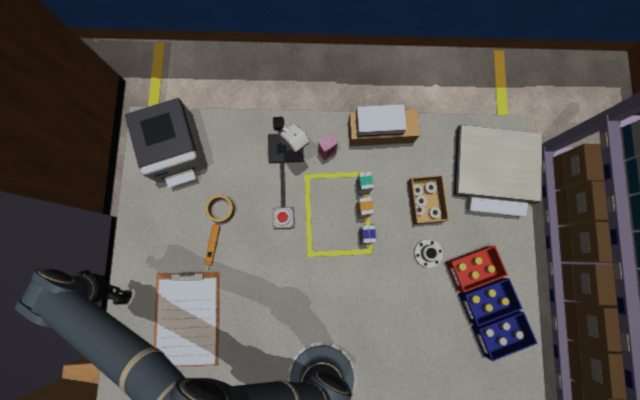

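The scene view shows the row at (289,170..220), with orange in the middle (289,188), and the trigger at (371,199). In the top view the cartons are blue (368,235), orange (366,207) and teal (366,183). The frame spans (306..371,175..254), the trigger is at (283,217), and a pink look-alike stands at (327,147), to be left alone.

```bash
cat > h.py <<'E'
from bench import *
import cv2,numpy as np
def ray(m,uv):
    T=np.array(m["world_from_camera"]);K=np.array(m["camera_matrix"])
    d=np.linalg.inv(K)@[uv[0],uv[1],1];return T[:3,3],T[:3,:3]@[d[0],-d[1],-d[2]]
def cast(m,uv,z):
    o,d=ray(m,uv);return o+d*(z-o[2])/d[2]
def meet(r1,r2):
    A=np.stack([r1[1],-r2[1]],1);s=np.linalg.lstsq(A,r2[0]-r1[0],rcond=None)[0]
    a,b=r1[0]+s[0]*r1[1],r2[0]+s[1]*r2[1];return (a+b)/2,np.linalg.norm(a-b)
def proj(m,p):
    T=np.linalg.inv(np.array(m["world_from_camera"]));c=T[:3,:3]@p+T[:3,3]
    q=np.array(m["camera_matrix"])@[c[0],-c[1],-c[2]];return q[:2]/q[2]
def blobs(img,lo,hi,amin=15):
    h=cv2.cvtColor(img,cv2.COLOR_RGB2HSV);k=cv2.inRange(h,lo,hi)
    n,l,s,c=cv2.connectedComponentsWithStats(k);return [(c[i].round(1).tolist(),s[i].tolist()) for i in range(1,n) if s[i][4]>=amin],l
YEL=((24,120,110),(36,255,255));ORA=((8,130,120),(20,255,255));RED=((0,150,120),(6,255,255))
E
python3 - <<'E'
from h import *
for n in("top","scene"):
    im=cv2.imread(f"pics/{n}0.png")[:,:,::-1].copy();m=camera_model(n)
    for nm,r in(("Y",YEL),("O",ORA),("R",RED)):
        b,l=blobs(im,*r)
        b=[x for x in b if 250<x[0][0]<400 and 120<x[0][1]<280];z={"Y":0,"O":130,"R":36}[nm]
        for c,s in b: print(n,nm,c,s,cast(m,c,z).round())
    k=cv2.inRange(cv2.cvtColor(im,cv2.COLOR_RGB2HSV),*YEL);k[:120]=0;k[280:]=0;k[:,:270]=0;k[:,400:]=0
    ys,xs=np.nonzero(k);P=np.array([cast(m,(x,y),0)[:2] for x,y in zip(xs,ys)],np.float32)
    P=P[np.abs(P-np.median(P,0)).max(1)<250]; print(len(P),cv2.minAreaRect(P))
W=camera_model("wrist");R=current_eef_rot();p=current_ee_pos()
T=np.array(W["world_from_camera"]);print("cam in tool",(R.T@(T[:3,3]-p)).round(1),(R.T@T[:3,:3]).round(3).tolist(),np.array(W["camera_matrix"]).round(1).tolist(),np.array(R).round(3).tolist())
E
```

```text
top Y [326.0, 217.3] [305, 172, 67, 84, 842] [544.  -4.   0.]
top Y [367.5, 221.5] [365, 218, 5, 7, 25] [ 533. -153.    0.]
top O [365.7, 205.3] [360, 201, 13, 9, 94] [ 573. -131.  130.]
top R [282.0, 216.6] [278, 212, 9, 10, 63] [538. 151.  36.]
868 ((561.0205078125, -43.55647277832031), (297.86224365234375, 227.63816833496094), 3.9769182205200195)
scene Y [337.5, 206.4] [295, 182, 58, 62, 436] [533.  35.   0.]
scene Y [285.9, 240.2] [284, 239, 5, 4, 17] [ 690. -141.    0.]
scene Y [306.5, 243.1] [295, 241, 24, 5, 89] [701. -72.   0.]
scene O [289.5, 187.4] [284, 185, 12, 6, 56] [ 570. -130.  130.]
scene R [371.3, 197.1] [367, 195, 9, 6, 35] [520. 155.  36.]
542 ((557.8480224609375, -42.03246307373047), (297.9700622558594, 227.49949645996094), 3.7246227264404297)
cam in tool [   1.1  -84.2 -142.9] [[1.0, 0.0, -0.001], [-0.0, -0.945, -0.327], [-0.001, 0.327, -0.945]] [[286.8, 0.0, 316.0], [0.0, 286.8, 203.3], [0.0, 0.0, 1.0]] [[0.451, 0.893, -0.001], [0.893, -0.451, -0.002], [-0.002, 0.0, -1.0]]
```

Both views agree: the frame centre is at about (560,-43), yaw about +0.068, and the trigger is at (537,152). I'll go above the orange carton for a close look.

```bash
cat >> h.py <<'E'
yaw=0.068;C=np.array([559.5,-43,0]);sx=np.array([np.cos(yaw),np.sin(yaw),0]);sy=np.array([-np.sin(yaw),np.cos(yaw),0])
RA=np.stack([-sx,sy,[0,0,-1]],1);RB=np.stack([sx,-sy,[0,0,-1]],1)
E
python3 - <<'E'
from h import *
o=np.array([572,-131,0.])
p=o-25*sy;p[2]=300
for R in(RA,RB):
    for q in (p,o-80*sy+[0,0,112],o-30*sy+[0,0,115],[537,152,60]):
        j=ik(np.array(q),R);print(None if j is None else np.round(j,2).tolist())
e=np.array(current_ee_pos());e[2]=330;move_linear(e)
close_gripper();movep(p,RA)
m=camera_model("wrist");im=snapshot("wrist");np.savez("w1.npz",**m);cv2.imwrite("pics/w1.png",im[:,:,::-1]);print(current_ee_pos(),current_clock())
E
```

```text
[-0.59, 0.45, 1.12, 1.69, -0.42, 1.27, -2.46]
[-0.44, 0.77, 1.11, 1.84, -0.79, 1.06, -2.09]
[-0.54, 0.73, 1.11, 1.88, -0.77, 1.04, -2.17]
[-0.09, 0.51, -0.34, 1.95, 0.25, 0.72, 2.63]
[-0.33, 0.32, 0.69, 1.67, -0.22, 1.22, 0.47]
[-0.22, 0.58, 0.7, 1.83, -0.47, 0.91, 0.77]
[-0.23, 0.52, 0.59, 1.87, -0.37, 0.87, 0.61]
[-0.58, 0.5, 0.3, 1.98, -0.23, 0.69, -0.07]
[ 574.05110463 -155.09681356  299.82814498] 4.5583
```

View pics/w1.png

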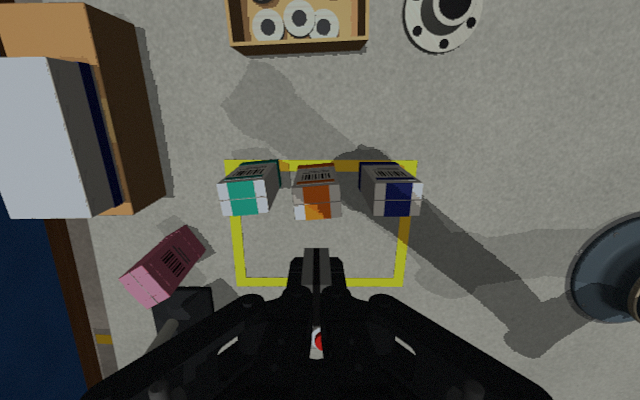

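The wrist view shows the orange carton's top at about (317,203), with teal left of it, blue right, and the barcode face toward -y. I'll zoom in to read the top corners.

```bash
python3 -c "
import cv2
im=cv2.imread('pics/w1.png')[150:235,270:370];cv2.imwrite('pics/w1c.png',cv2.resize(im,None,fx=7,fy=7,interpolation=cv2.INTER_NEAREST))"
```

```text
(no output)
```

View pics/w1c.png

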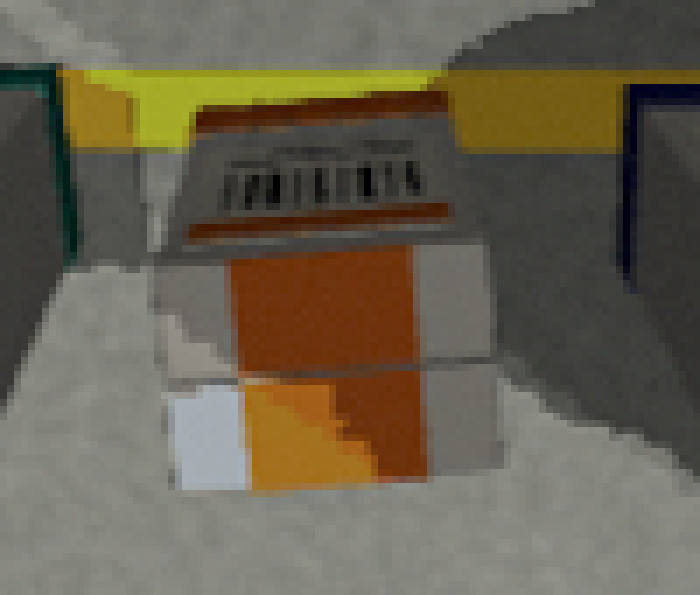

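The top face corners are at (291.7,187.4), (340,184.7), (341.9,216.7) and (294.7,220). The barcode face's foot corners are at (297.1,168.9) and (335,167.1).

Run:
```python
from h import *
m=dict(np.load("w1.npz"))
Q=[(291.7,187.4),(340,184.7),(341.9,216.7),(294.7,220)]
P=np.array([cast(m,q,130) for q in Q]);F=np.array([cast(m,q,0) for q in[(297.1,168.9),(335,167.1)]])
print(P.round(1).tolist(),F.round(1).tolist(),[np.linalg.norm(P[i]-P[(i+1)%4]).round(1) for i in range(4)])
c=P.mean(0);d=(P[0]-P[1]+P[3]-P[2]);print("centre",c,"yaw",np.arctan2(d[1],d[0]),"station",[(c-C)@sx,(c-C)@sy])
# height: wrist orange top centre vs top camera's
u=np.mean(Q,0)
for n,uv in(("top",(365.7,205.3)),("scene",(289.5,187.4))): print(n,meet(ray(m,u),ray(camera_model(n),uv)))
im=cv2.imread("pics/w1.png")[:,:,::-1].copy();b,_=blobs(im,*RED);print([(x,cast(m,x[0],36).round()) for x in b if 280<x[0][0]<350])
```

```text
[[602.0, -147.0, 130.0], [547.8, -154.0, 130.0], [541.7, -115.4, 130.0], [596.8, -107.4, 130.0]] [[603.7, -139.8, 0.0], [544.7, -146.8, 0.0]] [np.float64(54.7), np.float64(39.0), np.float64(55.6), np.float64(39.9)]
centre [ 572.06114114 -130.93244569  130.        ] yaw 0.13717336743528588 station [np.float64(6.557311728287197), np.float64(-88.58272368385443)]
top (array([ 572.28780919, -131.25963766,  130.08638121]), np.float64(0.4755742132129912))
scene (array([ 571.77002722, -130.85876875,  130.96646393]), np.float64(1.6253664098848135))
[(([318.5, 342.8], [315, 336, 7, 14, 64]), array([548., 168.,  36.]))]
```

Height (130) and centre (572,-131) agree across all views; the carton's yaw is 0.137. Next I push over its top along its own +y.

Run:
```python
from h import *
a=0.137;cx=np.array([np.cos(a),np.sin(a),0]);cy=np.array([-np.sin(a),np.cos(a),0]);R=np.stack([-cx,cy,[0,0,-1]],1)
c=np.array([572,-131,0.])
def at(off,z): return c+off*cy+[0,0,z]
print(current_gripper_width())
movep(at(-62,200),R);move_linear(at(-62,113),speed=120)
f0=np.array(current_ft_force())
move_linear(at(-36,113),speed=80)
for o in range(-31,26,8):
    move_linear(at(o,113),speed=60);print(o,(np.array(current_ft_force())-f0).round(2),current_ee_pos().round(1) if hasattr(current_ee_pos(),'round') else '')
pause(.5)
move_linear(at(10,220),speed=150)
m=camera_model("wrist");np.savez("w2.npz",**m);cv2.imwrite("pics/w2.png",snapshot("wrist")[:,:,::-1])
cv2.imwrite("pics/t2.png",cv2.resize(snapshot("top")[130:290,250:410,::-1],None,fx=3.5,fy=3.5));cv2.imwrite("pics/top2.png",snapshot("top")[:,:,::-1])
print(current_clock())
```

```text
-0.0028697224242841936
-31 [-0.17 -0.45 -0.45] [ 576.2 -161.8  113. ]
-23 [-0.17  0.33  0.37] [ 575.1 -153.2  112.9]
-15 [ 0.23  0.69 -0.51] [ 574.1 -145.1  112.8]
-7 [ 0.24  0.47 -0.42] [ 573.  -137.2  112.9]
1 [0.02 0.74 0.02] [ 571.9 -129.3  112.9]
9 [-0.66  0.76  1.1 ] [ 570.8 -121.4  112.9]
17 [0.58 0.82 0.48] [ 569.7 -113.5  112.9]
25 [ 0.17 -0.03 -0.4 ] [ 568.6 -105.6  112.9]
10.1667
```

View pics/w2.png

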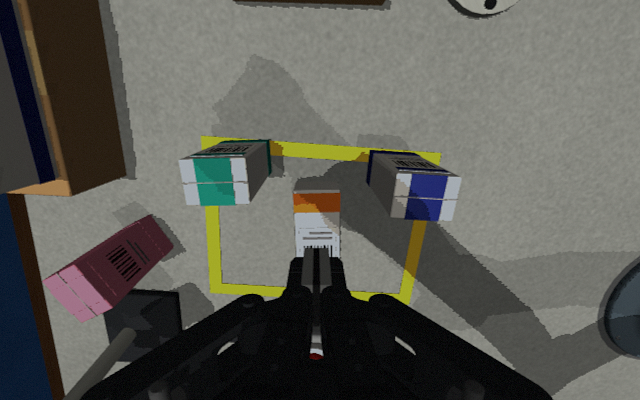

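It lies flat inside the frame and both neighbours are still standing. Next is the trigger: measure its height from two views, pick a comfortable tool yaw, then press with force feedback.

Run:
```python
from h import *
t,s=camera_model("top"),camera_model("scene")
print("trigger",meet(ray(t,(282.0,216.6)),ray(s,(371.3,197.1))), C-10*sx+195*sy)
j0=np.array(current_joint_pos());best=[]
p=np.array([537.5,152,60.])
lo=np.array([-2.59,-.33,-1.39,.1,-1.04,.21,-2.66]);hi=np.array([2.59,1.99,1.29,2.45,4.18,1.99,2.66])
for a in np.arange(-np.pi,np.pi,.3):
    x=np.array([np.cos(a),np.sin(a),0]);R=np.stack([x,np.cross([0,0,-1],x),[0,0,-1]],1)
    j=ik(p,R)
    if j is not None: j=np.array(j);best.append((np.abs(j-j0).max(),min((j-lo).min(),(hi-j).min()),a,j.round(2).tolist()))
for b in sorted(best,key=lambda b:b[0])[:6]: print(b)
print(j0.round(2))
```

```text
trigger (array([536.55016579, 150.74776647,  53.19829225]), np.float64(2.6361741520460584)) [536.27332777 150.86985763   0.        ]
(np.float64(0.33272289689667434), np.float64(0.3445913304252297), np.float64(-2.5415926535897935), [-0.93, 0.62, 0.79, 2.0, -0.62, 0.78, -2.32])
(np.float64(0.3509845960164286), np.float64(0.09526299507021596), np.float64(-2.8415926535897933), [-0.97, 0.64, 0.85, 2.0, -0.67, 0.81, -2.56])
(np.float64(0.3522450061202289), np.float64(0.45526078669410364), np.float64(-2.2415926535897936), [-0.89, 0.59, 0.73, 1.99, -0.57, 0.76, -2.06])
(np.float64(0.5861849062527684), np.float64(0.45735351285267933), np.float64(-1.9415926535897938), [-0.85, 0.57, 0.67, 1.99, -0.52, 0.75, -1.81])
(np.float64(0.8396085427477218), np.float64(0.45954352372467566), np.float64(-1.641592653589794), [-0.8, 0.56, 0.61, 1.99, -0.47, 0.73, -1.56])
(np.float64(1.0744029518564016), np.float64(0.4628370142712952), np.float64(-1.3415926535897942), [-0.74, 0.54, 0.52, 1.99, -0.4, 0.72, -1.32])
[-0.62  0.5   1.05  1.81 -0.48  1.12 -2.4 ]
```

View pics/t2.png

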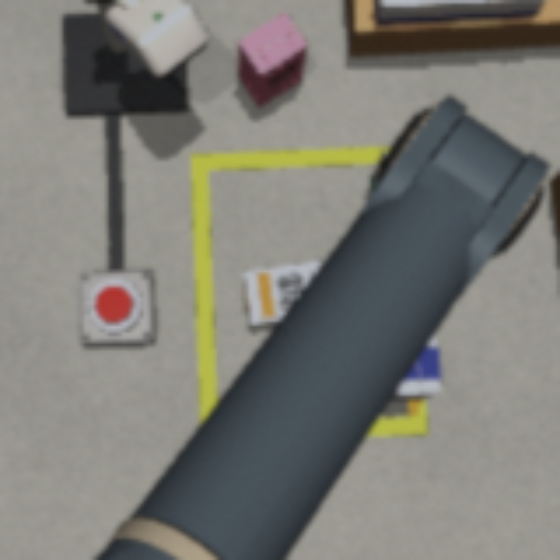

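The top view confirms the carton lies clear inside the frame, with the trigger at (283,217). The triangulated trigger height (53) is unreliable, because the reader head partly hides it in the scene view. I'll let contact decide.

Run:
```python
from h import *
a=-2.54;x=np.array([np.cos(a),np.sin(a),0]);R=np.stack([x,np.cross([0,0,-1],x),[0,0,-1]],1)
p=np.array([536.8,151,0.]);e=np.array(current_ee_pos());
movep(p+[0,0,200],R);move_linear(p+[0,0,65],speed=150);pause(.2)
f0=np.mean([np.array(current_ft_force()) for _ in range(3)],0)
z=65.;log=[]
while z>27:
    z-=1.;move_linear(p+[0,0,z],speed=25)
    f=(np.array(current_ft_force())-f0)[2];log.append((z,round(float(np.array(current_ee_pos())[2]),1),round(float(f),1)))
    if f>11: break
print(log[-16:]);pause(.3);print((np.array(current_ft_force())-f0).round(1),current_clock())
```

```text
[(60.0, 59.9, -0.6), (59.0, 58.9, -0.1), (58.0, 57.9, 0.1), (57.0, 56.9, 0.4), (56.0, 55.9, 1.8), (55.0, 55.0, -0.2), (54.0, 53.9, 0.0), (53.0, 52.9, 0.6), (52.0, 52.1, 1.0), (51.0, 51.1, 2.3), (50.0, 50.1, 2.7), (49.0, 49.1, 2.9), (48.0, 48.1, 3.9), (47.0, 47.1, 5.3), (46.0, 46.1, 5.3), (45.0, 46.0, 13.2)]
[-2.2  1.3 12.4] 17.7833
```

The button top was at about 52 mm, so the triangulation was right after all. It bottomed at 46 mm, a full 6 mm of travel. I'll retract straight up, move clear and check.

Run:
```python
from h import *
p=np.array([536.8,151,0.])
move_linear(p+[0,0,60],speed=40);move_linear(p+[0,0,220],speed=150)
e=p+[-120,230,280];movep(e,current_eef_rot());pause(.5)
t=camera_model("top");im=snapshot("top");sc=snapshot("scene")
a=cv2.resize(im[130:290,250:450,::-1],None,fx=3,fy=3);b=cv2.resize(sc[130:290,200:400,::-1],None,fx=2,fy=2);b=cv2.copyMakeBorder(b,0,160,0,0,cv2.BORDER_CONSTANT)[:480]
cv2.imwrite("pics/f.png",cv2.resize(np.hstack([a,b]),(800,384)))
b,_=blobs(im,*RED);print([x for x in b if 260<x[0][0]<300],current_clock())
b,_=blobs(im,*ORA,8);print([(x[0],x[1],cast(t,x[0],40).round()) for x in b if 300<x[0][0]<390 and 160<x[0][1]<260],current_ft_force())
```

```text
[([282.0, 216.6], [278, 212, 9, 10, 63])] 24.2417
[([352.3, 210.5], [349, 203, 7, 16, 83], array([566., -95.,  40.])), ([325.5, 214.0], [324, 209, 4, 11, 22], array([551.,  -1.,  40.]))] [0.35297665 0.43183546 1.54566232]
```

View pics/f.png

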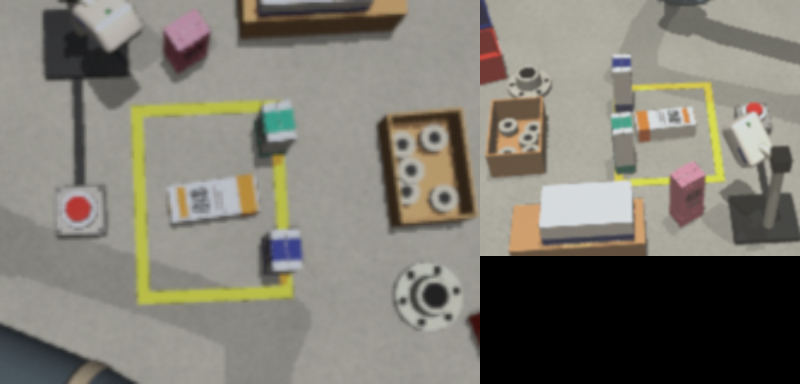

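Everything is as asked: the carton lies flat inside the frame, the others are standing, and the button is back up. Handing in.

```bash
python3 -c "
from bench import *
close_job();print(current_clock())"
```

```text
the job is handed in; nothing more can be done
the job is handed in; nothing more can be done
```

The job is handed in: the orange carton lies flat on a broad face inside the yellow frame, and the red trigger was pressed fully down and released. I pushed the carton over with the shut fingers about 17 mm below its top, with under 1.5 N at the fingers.

- **Trigger:** the fingers touched the button at about 52 mm and it stopped at 46 mm, a full 6 mm of travel, at about 13 N. Afterwards the top view showed the red button at exactly its starting pixels, which fits it being back up, though that view barely shows its height.
- **Scene:** the last top and scene pictures show the carton clear of the tape and the blue and teal cartons upright. The flange, parts box and pink look-alike looked undisturbed. I did not measure the bystanders or check the cutter and tape roll at the end; the arm touched only the carton and the button.
- **Time:** the last clock reading, just before hand-in, was 24.2 s of the 40 s.
- **Disagreement:** I expected the button top at 36 mm, but two views gave 53 mm. I doubted that because the reader partly hides the button in one of them, yet contact confirmed it.

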